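# Slide the night-light's glass under its sprung clips

## Robot

A 6-joint arm with a two-finger parallel gripper is mounted at the origin on the work surface. World frame = base frame: x ahead of the robot, y to its left, z up, the work surface at z = 0. Lengths are in mm, angles in degrees, forces in N, time in s.
With the tool pointing down it reaches from about 250 to 800 mm from the base axis. Payload 8.5 kg.
Tool frame: the origin (TCP) lies at the very end of the fingers, on their centre line; the grasp point (between the pads) lies 19 mm behind it; x points along the fingers, y is the direction in which the jaws open and shut, and the axes are right-handed (so a half turn about x gives the same grasp; the last joint's range is limited). The gripper opens to 85 mm and grips with 20 to 120 N. Pads are 22 mm wide; open, the fingers measure 114 mm over their backs; the gripper's body (76 mm by 85 mm) begins 54 mm behind the grasp point. The pads swing forward as they close: fully open they stand 13 mm farther back than shut.
Start: joints at [-64.057, 13.648, -0.773, 75.585, 0, 90], TCP at [229.659, -472.055, 231.276] pointing down, gripper open.
Joint ranges: [-152.45, 152.45], [-59.26, 108.67], [-65.41, 83.53], [-104.44, 129.93], [-82.83, 76.93], [-180, 180]. Speed limits (degrees/s): [127.2, 127.2, 159.86, 180, 180, 180].

## Interface

Orientations are given as a 3x3 rotation matrix whose columns are the frame's x, y, z axes.
In Python, from station import ctrl gives the robot as it stands. The module is installed in compiled form; this text tells all that it offers.
- The arm moves only by the shell command python3 -m pendant 'ROWS' [OPENING] [FORCE]. ROWS is JSON, a list of rows, each a list of 2 entries, a list of its own where there are three numbers: the shift along the tool's x, y, z in m, then the turn about the tool's x in degrees. A call has 1 to 20 rows; each row shifts and turns the commanded pose from where the row before left it, along the tool's axes as they then stand; what a row does not reach is not made up. A row lasts 1/8 s, in which the tool goes at most 62.5 mm and 10.7 degrees, less where a joint would pass 70% of its speed; a pose out of reach is approached as far as the arm can. A call with a gripper value outside its range is refused whole. OPENING is the finger opening in m, from 0 to 0.0854, set as the call begins (- or left out, the last holds). The fingers move at their own pace and stop on an object; FORCE is the grip in N (left out, the last holds). Time passes only in rows, so rows that do not move let the fingers close. It gives the time, the measured TCP pose, the force and the opening at its end, in the units of the state.
- ctrl.read_state(): the state, without advancing time (a new reading comes with each control period).
- ctrl.get_image(name): name is "scene" or "top" or "wrist"; returns the picture (384x512x3 uint8, red, green, blue); there is no depth.
- ctrl.camera_info(name): a dict with "fx", "fy", "cx", "cy" (pixels), "rvec" (rotation vector, rad) and "tvec" (3), from world to camera coordinates, as OpenCV has them. Camera axes: x right, y down, z forward; pixel columns grow to the right and rows downward; lengths in mm; the calibration is good to about 2 mm. The wrist camera is an equidistant fisheye: a pixel r from the principal point sees the ray r / f radians off the axis. A picture is of the moment at which its call begins: read the wrist's pose just before it. camera_info takes no time and is no camera call; for the wrist camera it gives the pose at the moment of the call.
- ctrl.hand_in(): hands the job in, once; it reports no verdict.
The state is a dict: "clock": time; "joint_pos": joint angles; "qd": joint speeds; "effort": joint torques, N m; "tcp_pos": TCP position; "ee_rot": TCP orientation; "wrist_force": force on the tool from outside, world axes, zero at the start; "wrist_torque": the same for the moment, N m; "grip_width": opening from 0.0 (shut) to 1.0 (fully open).
Only numpy, scipy, OpenCV 4.12 (cv2) and the standard library are available. Lean on these libraries where they do the work, as an engineer would, in place of code of your own. Each camera call takes 0.05 s, during which the arm holds its last target.

## Task

Pick up the glass plate by its beech grip, lay it flat in the open end of the night-light's bed and slide it in under the two sprung clips, so that they ride up on the glass, until it is fully home and both clips have snapped down behind its rear edge. It is glass: push gently, feel for the stop rather than forcing it, then let go and leave everything else on the nightstand where it is.

Things in the scene. Friction and masses are not known exactly. Their poses are not given: they have to be found in the camera images.
- plate_grip (a point): centre of the beech grip, 14 x 40 x 48 mm (x, y, z), on the loose clear glass plate, 70 x 80 x 6 mm, some 110 g, lying flat. This point is 30 mm above the plate's underside, 55 mm behind its leading edge (+x, goes in first), 15 mm ahead of its rear edge (-x) and midway across. x points to the leading edge, z up
- nightlight: low wooden night-light fixed to the nightstand, 221 x 110 mm. Origin on its underside, on the bed's middle line; x runs along the bed from the open end to the stop, z up. The flat bed is 18 mm above the origin and starts at x = -116 mm. Side guides 7 mm high: channel 83 mm wide from x = -40 mm on, flaring to 94 mm at x = -64 mm, no guides before that
- stop_mid (a point): point on the bed, on its middle line, where the stop face stands at its middle setting (72 mm ahead of the night-light's origin; same axes). The aluminium end block, 20 mm high, that carries the stop and both clips is clamped anywhere within 10 mm either way of this along x; where is not measured. At the stop the push rises steeply; contact forces adding up to 60 N break the glass
- clip_left (a joint): left (+y) steel clip, 10 mm wide, at y = +31 mm, hinged on the end block, arm 11 to 13 mm over the bed. Angle in rad: 0 = nose down on the bed, 0.06 = nose up on the glass (2 N of spring). The nose is 72 mm before the stop, so the plate has 2 mm of play when home; from it a 30 degree ramp reaches 21 mm further to -x, which the glass edge lifts. Pushing the plate in under both clips takes 3 to 20 N
- clip_right (a joint): right (-y) steel clip, 10 mm wide, at y = -31 mm, hinged on the end block, arm 11 to 13 mm over the bed. Angle in rad: 0 = nose down on the bed, 0.06 = nose up on the glass (2 N of spring). The nose is 72 mm before the stop, so the plate has 2 mm of play when home; from it a 30 degree ramp reaches 21 mm further to -x, which the glass edge lifts. Pushing the plate in under both clips takes 3 to 20 N
- teether: round silicone teething ring, 72 mm across, 14 mm high; loose bystander, origin at the centre of its underside, leave it alone
- jar: lidded glass jar, 72 mm across, 85 mm high; loose bystander, origin at the centre of its underside, leave it alone
- rattle: beech rattle lying flat, 150 mm long; loose bystander, origin at the centre of its underside, leave it alone
- monitor: grey baby monitor camera, 72 mm across, 97 mm high; loose bystander, origin at the centre of its underside, leave it alone
- milk_bottle: clear feeding bottle, 56 mm across, 130 mm high; loose bystander, origin at the centre of its underside, leave it alone
- hairbrush: wooden baby hairbrush, 170 mm long; loose bystander, origin at the centre of its underside, leave it alone
Things that resemble listed ones, but are neither listed nor needed, are in the scene too. What is shaped like the part that bears plate_grip but orange or red is not meant.

How it is judged:
By the outcome, as a careful person would: the job done as asked, in the order asked, and still so for the second after the job is handed in, with the robot touching nothing.
It also fails if it takes over 61 s, if anything falls off the work surface, if the arm or the gripper's body presses on something with over 40 N, if the wrist force passes 120 N, or if a joint passes its speed limit or range.

## Working session

There is one attempt and no reset: what is moved stays moved. The work goes in short steps, Python scripts to look and compute and a shell command to move; the robot and the scene stay as the last step left them, time stands still between calls to the robot, and variables do not carry over. Pictures are saved under pics/ and viewed, and the job is handed in when it is done.

```bash
mkdir -p pics
python3 - <<'E'
from station import ctrl
import cv2
s=ctrl.read_state();print(s)
for n in("scene","top","wrist"):
    im=ctrl.get_image(n);cv2.imwrite(f"pics/{n}0.png",im[:,:,::-1]);print(n,ctrl.camera_info(n))
E
```

```text
{'clock': 0.0, 'joint_pos': array([-6.40561454e+01,  1.36824044e+01, -8.17617463e-01,  7.55851612e+01,
        1.65371032e-03,  9.00023671e+01]), 'qd': array([ 0.02883356, -0.0680651 , -0.01929056, -0.03391258,  0.09730095,
        0.04990522]), 'effort': array([ 3.51125318e-04, -5.38779581e+01,  3.46440947e+01,  1.86315965e-02,
        6.55698659e-05,  1.51928612e-05]), 'tcp_pos': array([ 229.50313098, -471.7035649 ,  230.65979972]), 'ee_rot': array([[-6.24473780e-04,  4.37452554e-01, -8.99241276e-01],
       [ 1.34952510e-03, -8.99240264e-01, -4.37452999e-01],
       [-9.99998894e-01, -1.48672660e-03, -2.88012366e-05]]), 'wrist_force': array([ 0.31892654, -0.28765219, -0.49859783]), 'wrist_torque': array([ 0.00590518, -0.05618703, -0.00546489]), 'grip_width': 1.0009400057142903}
scene {'fx': 356.5413498785058, 'fy': 356.5413498785058, 'cx': 255.48175581374807, 'cy': 193.6558339825988, 'rvec': array([ 2.13757124,  1.06655692, -0.4444789 ]), 'tvec': array([-340.78168253, -285.55122424, 1495.35780471])}
top {'fx': 464.6884204602389, 'fy': 464.6884204602389, 'cx': 253.35635125836882, 'cy': 192.4642907377649, 'rvec': array([ 2.17787081, -2.19615997,  0.05783583]), 'tvec': array([  -9.2978084 ,  563.3766618 , 1536.35798462])}
wrist {'fx': 297.3186396354542, 'fy': 297.3186396354542, 'cx': 256.45190515107606, 'cy': 195.09840744224257, 'rvec': array([-2.44659141,  1.52815211,  0.22672136]), 'tvec': array([-524.68784558,  -38.70717663,  378.22936863])}
```

View pics/scene0.png

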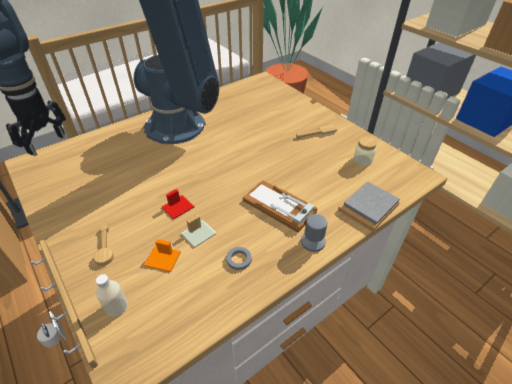

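View pics/top0.png

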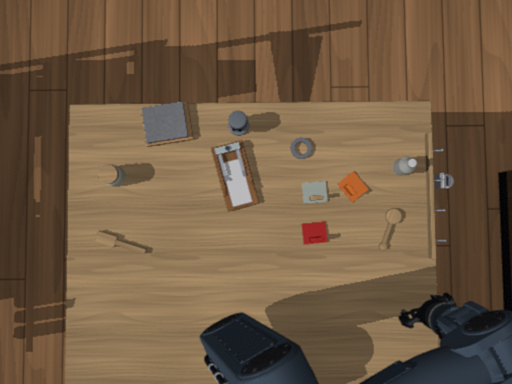

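View pics/wrist0.png

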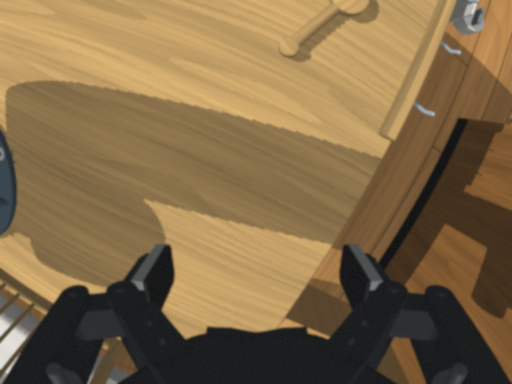

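```bash
cat > h.py <<'E'
import numpy as np,cv2
from station import ctrl
def ray(ci,u,v,fish=False):
    R=cv2.Rodrigues(ci["rvec"])[0];c=-R.T@ci["tvec"]
    x=(u-ci["cx"])/ci["fx"];y=(v-ci["cy"])/ci["fy"]
    if fish:
        r=np.hypot(x,y);d=np.array([x/r*np.sin(r),y/r*np.sin(r),np.cos(r)]) if r>1e-9 else np.array([0,0,1.])
    else: d=np.array([x,y,1.])
    return c,R.T@d
def onz(ci,u,v,z,fish=False):
    c,d=ray(ci,u,v,fish);return (c+d*(z-c[2])/d[2])[:2]
def proj(ci,p,fish=False):
    R=cv2.Rodrigues(ci["rvec"])[0];q=R@np.asarray(p,float)+ci["tvec"]
    if not fish: return np.array([ci["cx"]+ci["fx"]*q[0]/q[2],ci["cy"]+ci["fy"]*q[1]/q[2]])
    rr=np.hypot(q[0],q[1]);t=np.arctan2(rr,q[2]);return np.array([ci["cx"]+ci["fx"]*t*q[0]/rr,ci["cy"]+ci["fy"]*t*q[1]/rr])
E
python3 - <<'E'
from h import *
im=cv2.imread("pics/top0.png")
cv2.imwrite("pics/topA.png",cv2.resize(im[130:220,200:380],None,fx=4.4,fy=4.4,interpolation=cv2.INTER_CUBIC))
im=cv2.imread("pics/scene0.png")
cv2.imwrite("pics/scA.png",cv2.resize(im[170:275,140:340],None,fx=4,fy=4,interpolation=cv2.INTER_CUBIC))
t=ctrl.camera_info("top")
for u,v in[(302,182),(327,180),(328,203),(303,204),(213,148),(240,140),(257,205),(231,211)]:print(u,v,onz(t,u,v,18 if u<290 else 6))
E
```

```text
302 182 [ 597.84598328 -178.06001314]
327 180 [ 603.86400991 -262.28143459]
328 203 [ 526.35099774 -264.26440264]
303 204 [ 523.69749975 -180.34527611]
213 148 [714.15859483 120.45867381]
240 140 [740.42946421  29.48212536]
257 205 [521.23254564 -25.82711493]
231 211 [501.95350392  61.01841635]
```

View pics/topA.png

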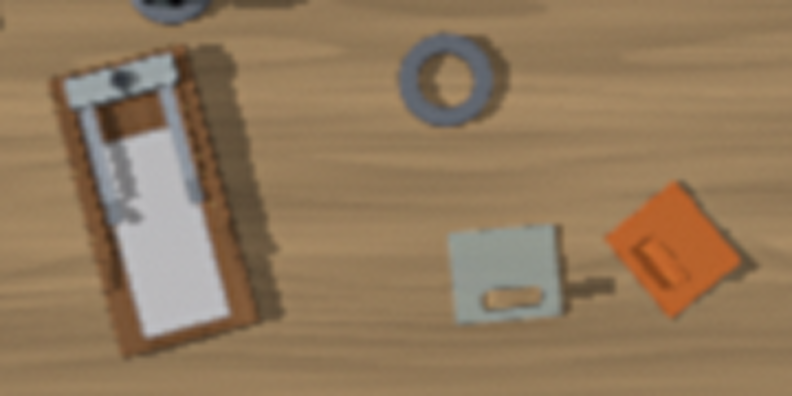

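View pics/scA.png

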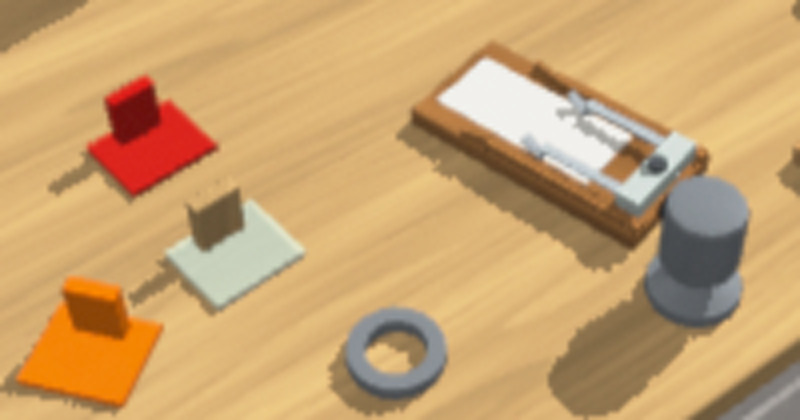

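```bash
python3 -m pendant '[[[0,-0.011,-0.049],0],[[0,-0.011,-0.049],0],[[0,-0.011,-0.049],0],[[0,-0.011,-0.049],0],[[0,-0.011,-0.049],0],[[0,-0.011,-0.049],0],[[0,-0.011,-0.049],0],[[0,-0.011,-0.049],0],[[0,0,0],-10],[[0,0,0],-10],[[0,0,0],-10],[[0,0,0],-10],[[0,0,0],-10],[[0,0,0],-10],[[0,0,0],-8],[[0,0,0],0],[[0,0,0],0]]'
python3 - <<'E'
from h import *
s=ctrl.read_state();print(s["clock"],s["tcp_pos"],s["ee_rot"],s["joint_pos"])
ci=ctrl.camera_info("wrist");im=ctrl.get_image("wrist")
np.save("w1.npy",ci,allow_pickle=True);print(ray(ci,256,195,True))
cv2.imwrite("pics/w1.png",im[:,:,::-1])
cv2.imwrite("pics/w1b.png",cv2.resize(im[:,:,::-1],(800,600),interpolation=cv2.INTER_CUBIC))
E
```

```text
clock: 2.28
tcp_pos: [543.6, -221.4, 231.1]
ee_rot: [[-0.0, 0.998, 0.066], [0.0, 0.066, -0.998], [-1.0, -0.0, -0.0]]
wrist_force: [0.5, 0.7, -0.4]
grip_width: 1.003
2.275 [ 543.58677224 -221.40263973  231.14175527] [[-3.19971874e-04  9.97841276e-01  6.56710424e-02]
 [ 2.21624307e-04  6.56711149e-02 -9.97841298e-01]
 [-9.99999924e-01 -3.04726850e-04 -2.42158791e-04]] [-2.21635767e+01  1.98339237e+01  7.99690228e+00  7.81847474e+01
  4.84370203e-03  6.40710368e+01]
(array([ 538.28175211, -148.34734727,  373.16634174]), array([ 0.01729158, -0.2881127 , -0.95744038]))
```

View pics/w1b.png

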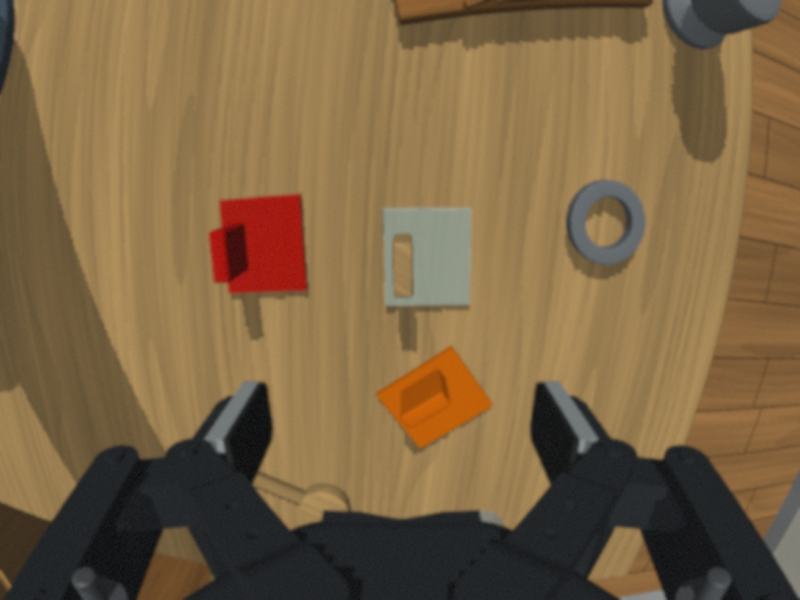

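Run:
```python
from h import *
ci=np.load("w1.npy",allow_pickle=True).item();im=cv2.imread("pics/w1.png")
h=cv2.cvtColor(im,cv2.COLOR_BGR2HSV);print(h[140,285],h[190,258],h[170,258])
m=((h[...,0]>28)&(h[...,0]<100)&(h[...,2]>110)).astype(np.uint8)
r=np.zeros_like(m);r[125:205,235:312]=1;m*=r
c=max(cv2.findContours(m,cv2.RETR_EXTERNAL,cv2.CHAIN_APPROX_NONE)[0],key=cv2.contourArea)[:,0]
P=np.array([onz(ci,u,v,6,True) for u,v in c],np.float32)
b=cv2.minAreaRect(P);print(b,cv2.boxPoints(b))
# beech: inside plate bbox, not grey
x,y,w,hh=cv2.boundingRect(c);g=np.zeros_like(m);g[y+2:y+hh-2,x+1:x+w-2]=1
g=((g>0)&(h[...,0]<26)).astype(np.uint8)
for k in cv2.findContours(g,cv2.RETR_EXTERNAL,cv2.CHAIN_APPROX_NONE)[0]:
    if cv2.contourArea(k)>30:
        k=k[:,0];G=np.array([onz(ci,u,v,54,True) for u,v in k],np.float32);print(cv2.boundingRect(k),cv2.minAreaRect(G),cv2.boxPoints(cv2.minAreaRect(G)))
cv2.imwrite("pics/m1.png",np.hstack([m,g])[110:220]*255)
```

```text
[ 43  27 150] [ 26  49 131] [ 19 122 155]
((563.64794921875, -218.06581115722656), (68.27069854736328, 78.59086608886719), 4.281948566436768) [[ 526.67395 -181.42877]
 [ 532.5419  -259.80026]
 [ 600.62195 -254.70285]
 [ 594.754   -176.33136]]
(251, 149, 14, 42) ((543.679931640625, -215.505615234375), (14.410630226135254, 46.087196350097656), 4.222346305847168) [[ 534.79755 -193.05507]
 [ 538.19086 -239.01717]
 [ 552.5623  -237.95616]
 [ 549.169   -191.99406]]
```

View pics/m1.png

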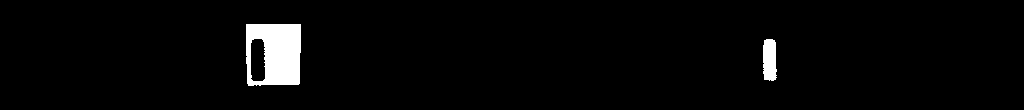

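```bash
python3 -m pendant '[[[0,0,-0.002],-0.5],[[0.05,0,0],0],[[0.05,0,0],0],[[0.05,0,0],0],[[0.04,0,0],0],[[0.02,0,0],0],[[0.007,0,0],0],[[0,0,0],0],[[0,0,0],0]]' 0.045 25
```

```text
clock: 3.45
tcp_pos: [544.3, -219.7, 15.4]
ee_rot: [[0.002, 0.997, 0.077], [-0.001, 0.077, -0.997], [-1.0, 0.002, 0.001]]
wrist_force: [-0.2, -0.5, -0.2]
grip_width: 0.528
```

```bash
python3 -m pendant '[[[0,0,0],0],[[0,0,0],0],[[0,0,0],0],[[0,0,0],0],[[0,0,0],0],[[0,0,0],0]]' 0.008 30
python3 - <<'E'
from h import *
ci=ctrl.camera_info("wrist");im=ctrl.get_image("wrist")
cv2.imwrite("pics/w2.png",im[:,:,::-1])
E
```

```text
clock: 4.2
tcp_pos: [544.0, -219.6, 14.9]
ee_rot: [[0.001, 0.997, 0.077], [-0.0, 0.077, -0.997], [-1.0, 0.001, 0.0]]
wrist_force: [0.0, 1.0, 6.3]
grip_width: 0.161
```

View pics/w2.png

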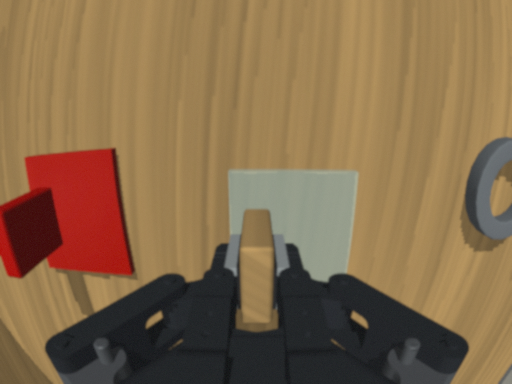

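```bash
python3 -m pendant '[[[-0.01,0,0],0],[[-0.03,0,0],0],[[-0.05,0,0],0],[[-0.05,0,0],0],[[-0.05,0,0],0],[[-0.02,0.02,-0.035],0],[[0,0.025,-0.05],0],[[0,0.022,-0.05],0],[[0,0,0],0],[[0,0,0],0],[[0,0,0],0]]'
python3 - <<'E'
from h import *
ci=ctrl.camera_info("wrist");im=ctrl.get_image("wrist")
np.save("w3.npy",ci,allow_pickle=True)
cv2.imwrite("pics/w3.png",im[:,:,::-1])
cv2.imwrite("pics/w3b.png",cv2.resize(im[:,:,::-1],(800,600),interpolation=cv2.INTER_CUBIC))
E
```

```text
clock: 5.62
tcp_pos: [599.4, -80.7, 224.4]
ee_rot: [[-0.0, 0.997, 0.076], [-0.0, 0.076, -0.997], [-1.0, -0.0, 0.0]]
wrist_force: [1.1, 0.4, -1.6]
grip_width: 0.161
```

View pics/w3b.png

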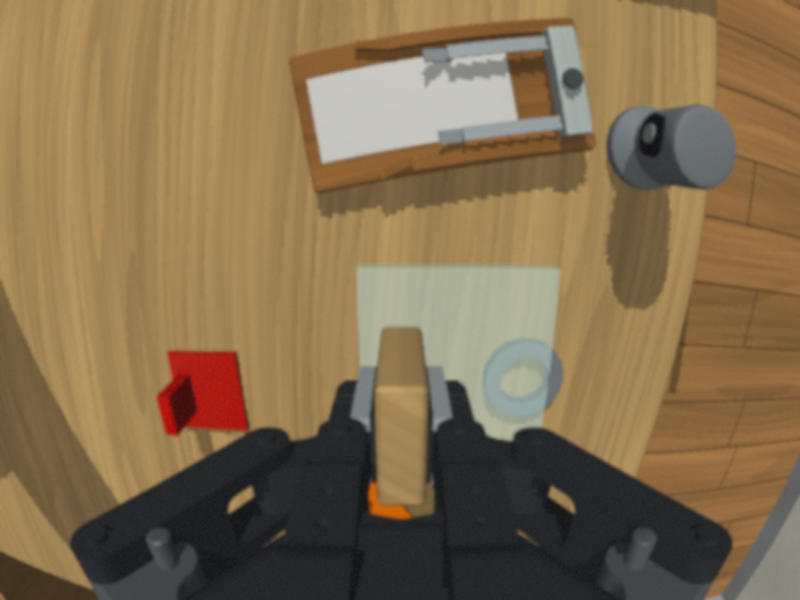

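Run:
```python
from h import *
im=cv2.imread("pics/w3.png")
cv2.imwrite("pics/w3c.png",cv2.resize(im[5:130,180:390],None,fx=3.8,fy=3.8,interpolation=cv2.INTER_CUBIC))
```

```text
(no output)
```

View pics/w3c.png

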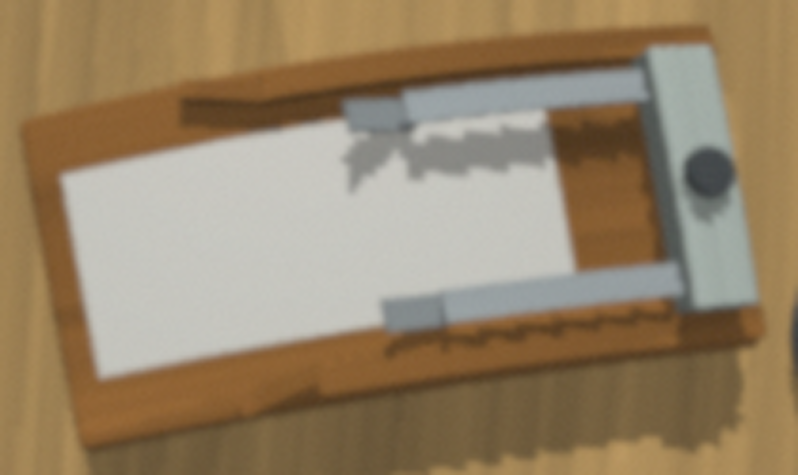

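Run:
```python
from h import *
ci=np.load("w3.npy",allow_pickle=True).item()
print(ray(ci,256,195,True)[0])
def q(u,v,z,n=""):
    p=onz(ci,u/3.8+180,v/3.8+5,z,True);print(n,np.round(p,1));return p
a=q(25,123,18,"openL");b=q(84,440,18,"openR")
c=q(710,28,25,"frontL");d=q(763,315,25,"frontR")
def yaw(p,q):v=q-p;return np.degrees(np.arctan2(v[1],v[0])),np.hypot(*v)
print("yaw end",yaw(b,a),"L",yaw(a,c),"R",yaw(b,d),"front",yaw(d,c))
w=[q(60,175,18),q(98,380,18),q(577,272,18),q(547,110,18)]
print("white",yaw(w[1],w[0]),yaw(w[0],w[3]),yaw(w[1],w[2]),yaw(w[2],w[3]),np.mean(w,0))
M=(a+b)/2
for f in[14,14.5,15,15.5]:
  e=np.array([np.cos(np.radians(f)),np.sin(np.radians(f))]);n=np.array([-e[1],e[0]])
  O=M+116*e;print(f,"O",O.round(1))
  for nm,u,v,z in[("tipL0",343,100,30),("tipL1",352,128,30),("tipR0",383,300,30),("tipR1",388,328,30),("bendL",404,100,18),("bendR",443,310,18),("blkL",648,50,38),("blkR",690,305,38),("blkbL",713,45,38),("blkbR",757,305,38),("flareLs",183,98,25),("flareRs",245,415,25),("flL",265,102,25),("flR",320,388,25),("frL",710,28,25),("frR",763,315,25),("knob",708,165,45)]:
    p=onz(ci,u/3.8+180,v/3.8+5,z,True)-O;print(nm,round(p@e,1),round(p@n,1),end="; ")
  for p in w:print("w",((p-O)@e).round(1),((p-O)@n).round(1),end="; ")
  print()
```

```text
[593.34891101  -7.58132804 366.4100436 ]
openL [504.8  73.5]
openR [530.7 -26.7]
frontL [714.5 126.3]
frontR [738.7  34.3]
yaw end (np.float64(104.49487203619083), np.float64(103.45753618028756)) L (np.float64(14.12991540994967), np.float64(216.3046808790065)) R (np.float64(16.337838858588707), np.float64(216.77551159748896)) front (np.float64(104.71360393571251), np.float64(95.10887986952048))
 [517.4  56.5]
 [534.   -7.8]
 [678.1  38.9]
 [664.8  90. ]
white (np.float64(104.4566419885267), np.float64(66.40044163327462)) (np.float64(12.812553633557352), np.float64(151.16010493993295)) (np.float64(17.9586793763385), np.float64(151.52457396568758)) (np.float64(104.61260157590952), np.float64(52.8079983414006)) [598.57361708  44.39214983]
14 O [630.3  51.5]
tipL0 -20.4 36.6; tipL1 -19.3 27.5; tipR0 -19.1 -25.8; tipR1 -19.0 -34.3; bendL -1.0 37.1; bendR -0.3 -30.6; blkL 72.4 41.7; blkR 71.6 -38.2; blkbL 93.9 42.7; blkbR 93.7 -39.9; flareLs -66.8 46.8; flareRs -64.9 -53.2; flL -43.0 41.0; flR -41.5 -48.9; frL 99.9 52.2; frR 101.0 -42.9; knob 81.8 3.1; w -108.3 32.2; w -107.8 -34.2; w 43.4
[... 456 characters left out ...]
tipR0 -19.6 -27.5; tipR1 -19.6 -36.0; bendL -0.3 35.0; bendR -0.9 -32.6; blkL 73.1 38.4; blkR 70.9 -41.5; blkbL 94.7 39.1; blkbR 93.0 -43.5; flareLs -66.0 46.0; flareRs -65.9 -54.1; flL -42.3 39.7; flR -42.4 -50.2; frL 100.7 48.4; frR 100.3 -46.7; knob 81.8 -0.3; w -107.8 32.0; w -108.4 -34.4; w 42.9 -26.5; w 43.3 26.3; 
15.5 O [629.5  54.4]
tipL0 -19.5 34.1; tipL1 -18.6 24.9; tipR0 -19.8 -28.3; tipR1 -19.9 -36.8; bendL -0.0 34.0; bendR -1.2 -33.7; blkL 73.4 36.7; blkR 70.6 -43.1; blkbL 95.0 37.2; blkbR 92.6 -45.4; flareLs -65.6 45.5; flareRs -66.3 -54.5; flL -41.9 39.0; flR -42.8 -50.8; frL 101.2 46.5; frR 99.8 -48.6; knob 81.8 -2.0; w -107.5 32.0; w -108.7 -34.4; w 42.7 -27.9; w 43.5 24.9;
```

Run:
```python
from h import *
ci=np.load("w3.npy",allow_pickle=True).item();im=cv2.imread("pics/w3.png")
cv2.imwrite("pics/w3d.png",cv2.resize(im[150:300,210:380],None,fx=4,fy=4,interpolation=cv2.INTER_CUBIC))
g=cv2.cvtColor(im,cv2.COLOR_BGR2GRAY).astype(float);g=cv2.GaussianBlur(g,(3,3),0)
def vedge(u): # row of strongest gradient 160..182
    d=np.abs(np.diff(g[160:182,u]));i=d.argmax();return 160.5+i
L=[(u,vedge(u)) for u in range(236,352,8)];print(L)
s=ctrl.read_state();t=np.array([599.4,-80.7]);Y=np.array([.997,.076]);Z=np.array([.076,-.997])
for z in(213.5,215.5):
  P=np.array([onz(ci,u,v,z,True) for u,v in L]);k=np.polyfit(P[:,0],P[:,1],1);print("left edge yaw",np.degrees(np.arctan(k[0])),[np.round(((p-t)@Y,-(p-t)@Z),1) for p in P[::4]])
  for u,v in[(229,171),(358,171),(354,230),(230,230)]:
    p=onz(ci,u,v,z,True)-t;print(u,v,(p@Y).round(1),(-p@Z).round(1))
```

```text
[(236, np.float64(170.5)), (244, np.float64(170.5)), (252, np.float64(170.5)), (260, np.float64(170.5)), (268, np.float64(170.5)), (276, np.float64(170.5)), (284, np.float64(170.5)), (292, np.float64(170.5)), (300, np.float64(170.5)), (308, np.float64(170.5)), (316, np.float64(170.5)), (324, np.float64(170.5)), (332, np.float64(170.5)), (340, np.float64(171.5)), (348, np.float64(171.5))]
left edge yaw 4.494538900038206 [array([-11.3,  40.7]), array([ 5.6, 40.7]), array([22.5, 40.8]), array([40., 41.])]
229 171 -15.0 40.4
358 171 55.0 41.0
354 230 56.3 6.1
230 230 -15.3 6.7
left edge yaw 4.494538900038194 [array([-11.1,  41.1]), array([ 5.5, 41.1]), array([22.2, 41.2]), array([39.5, 41.4])]
229 171 -14.8 40.8
358 171 54.2 41.4
354 230 55.5 6.9
230 230 -15.1 7.5
```

View pics/w3d.png

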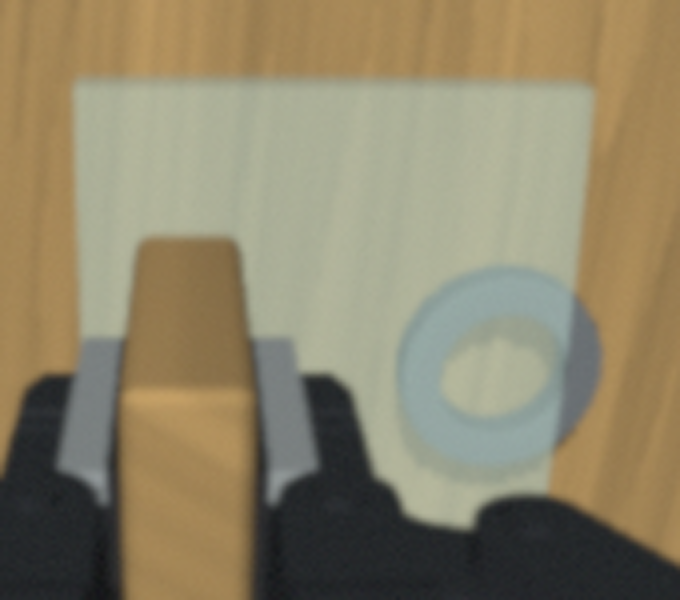

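```bash
python3 -m pendant '[[[0,-0.028,-0.036],0],[[0,-0.028,-0.036],0],[[0,-0.028,-0.035],0],[[0,0,0],-5.1],[[0,0,0],-5.1],[[0.05,0,0],0],[[0.05,0,0],0],[[0.04,0,0],0],[[0.02,0,0],0],[[0,0,0],0],[[0,0,0],0],[[0,0,0],0]]'
python3 - <<'E'
from h import *
s=ctrl.read_state();print(s["tcp_pos"],np.degrees(np.arctan2(s["ee_rot"][1,1],s["ee_rot"][0,1])))
ci=ctrl.camera_info("wrist");im=ctrl.get_image("wrist")
np.save("w4.npy",ci,allow_pickle=True)
cv2.imwrite("pics/w4.png",im[:,:,::-1])
cv2.imwrite("pics/w4b.png",cv2.resize(im[:,:,::-1],(800,600),interpolation=cv2.INTER_CUBIC))
E
```

```text
clock: 7.18
tcp_pos: [508.7, 20.3, 65.5]
ee_rot: [[0.002, 0.968, 0.252], [0.0, 0.252, -0.968], [-1.0, 0.002, 0.0]]
wrist_force: [-0.8, 0.1, -1.5]
grip_width: 0.159
[508.67043516  20.34025912  65.52225814] 14.618406808901447
```

View pics/w4b.png

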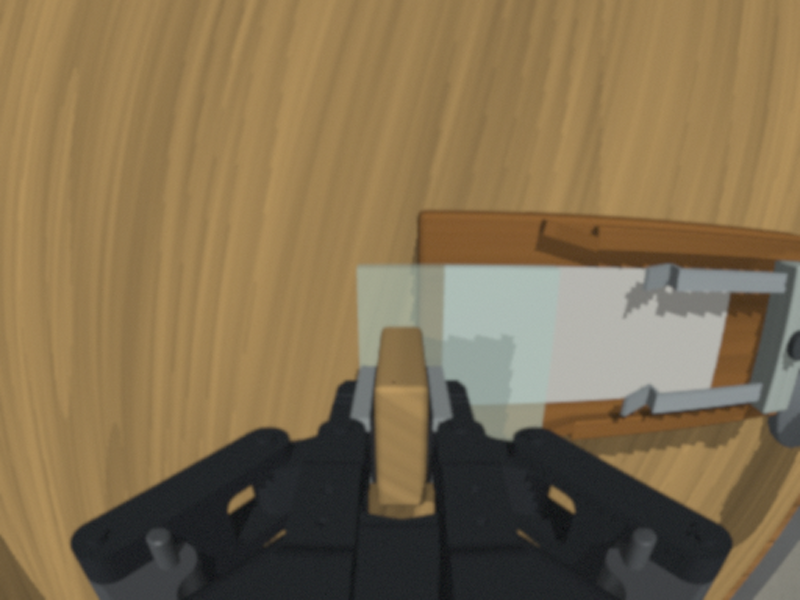

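Run:
```python
from h import *
im=cv2.imread("pics/w4.png")
cv2.imwrite("pics/w4c.png",cv2.resize(im[125:290,255:512],None,fx=3.1,fy=3.1,interpolation=cv2.INTER_CUBIC))
```

```text
(no output)
```

View pics/w4c.png

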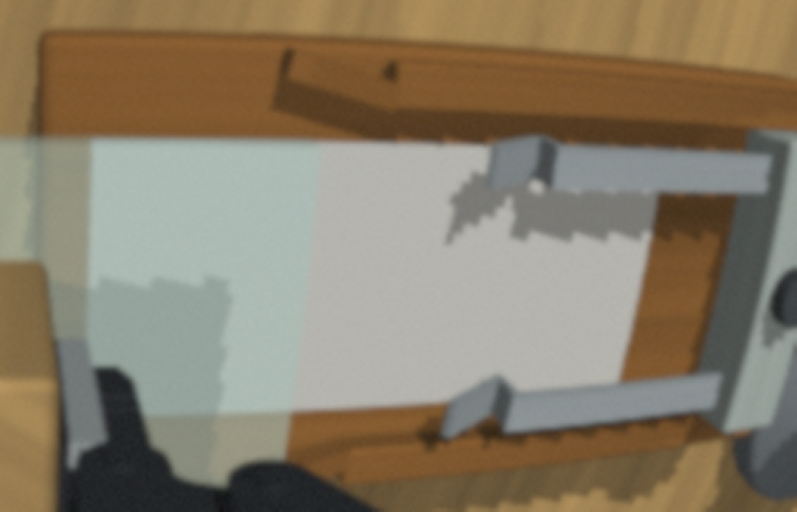

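Run:
```python
from h import *
ci=np.load("w4.npy",allow_pickle=True).item()
t=np.array([508.7,20.3]);Y=np.array([.968,.252]);N=np.array([-.252,.968])
for n,u,v,z in[("openL18",44,34,18),("flareLbase",275,108,18),("flareLtop",275,80,25),("knee base",390,137,18),("guide top edge",395,110,25),("guide top edge2",780,127,25),("tipL+",496,142,30),("tipL-",488,186,30),("tipR+",458,397,30),("tipR-",441,437,30),("noseL",540,180,18),("noseR",505,432,18),("white R",290,413,18),("whiteRfar",620,383,18),("whiteLfar",660,192,18),("blkbaseL",737,195,18),("blkbaseR",702,365,18),("blkTopL",788,140,38),("blkTopR",725,432,38)]:
    p=onz(ci,u/3.1+255,v/3.1+125,z,True)-t;print(n,(p@Y).round(1),(p@N).round(1))
for nm,u,v in[("platelead",321,142),("lead2",291,445),("left",100,139)]:
    p=onz(ci,u/3.1+255,v/3.1+125,65.5-14.9+6,True)-t;print(nm,(p@Y).round(1),(p@N).round(1))
```

```text
openL18 7.6 55.5
flareLbase 57.5 40.7
flareLtop 55.0 47.8
knee base 85.4 35.0
guide top edge 82.8 42.3
guide top edge2 206.1 43.7
tipL+ 106.4 37.1
tipL- 105.8 27.1
tipR+ 107.6 -24.8
tipR- 105.2 -35.6
noseL 128.0 25.7
noseR 132.5 -43.2
white R 68.7 -33.2
whiteRfar 169.2 -31.3
whiteLfar 168.8 23.2
blkbaseL 199.8 22.8
blkbaseR 201.5 -28.2
blkTopL 195.6 42.7
blkTopR 198.6 -39.5
platelead 54.5 41.6
lead2 55.8 -18.8
left 15.4 41.6
```

```bash
python3 -m pendant '[[[0.02,0,0],-0.3],[[0.009,0,0],0],[[0.002,0,0],0],[[0,0,0],0],[[0,0,0],0]]'; python3 -m pendant '[[[0.0008,0,0],0],[[0,0,0],0]]';python3 -m pendant '[[[0.0006,0,0],0],[[0,0,0],0]]'
```

```text
clock: 7.85
tcp_pos: [508.2, 20.5, 33.8]
ee_rot: [[0.001, 0.966, 0.258], [0.0, 0.258, -0.966], [-1.0, 0.001, 0.0]]
wrist_force: [-0.0, -0.0, -1.4]
grip_width: 0.158
clock: 8.1
tcp_pos: [508.1, 20.5, 32.9]
ee_rot: [[0.001, 0.966, 0.258], [0.0, 0.258, -0.966], [-1.0, 0.001, 0.0]]
wrist_force: [-0.7, 1.5, 2.3]
grip_width: 0.157
clock: 8.35
tcp_pos: [508.1, 20.6, 32.8]
ee_rot: [[0.001, 0.966, 0.258], [0.0, 0.258, -0.966], [-1.0, 0.001, 0.0]]
wrist_force: [-2.5, -0.5, 10.8]
grip_width: 0.158
```

```bash
python3 -m pendant '[[[-0.0005,0,0],0],[[0,0.008,0],0],[[0,0.008,0],0],[[0,0.008,0],0],[[0,0,0],0]]'; python3 -m pendant '[[[0,0.008,0],0],[[0,0.008,0],0],[[0,0,0],0],[[0,0,0],0]]'
python3 - <<'E'
from h import *
ci=ctrl.camera_info("wrist");im=ctrl.get_image("wrist")
np.save("w5.npy",ci,allow_pickle=True)
cv2.imwrite("pics/w5.png",im[:,:,::-1])
cv2.imwrite("pics/w5b.png",cv2.resize(im[125:290,205:462,::-1],None,fx=3.1,fy=3.1,interpolation=cv2.INTER_CUBIC))
E
```

```text
clock: 8.98
tcp_pos: [532.3, 26.9, 32.9]
ee_rot: [[0.002, 0.966, 0.258], [0.0, 0.258, -0.966], [-1.0, 0.002, 0.0]]
wrist_force: [1.3, 0.6, 3.8]
grip_width: 0.16
clock: 9.48
tcp_pos: [547.7, 31.0, 32.9]
ee_rot: [[0.002, 0.966, 0.258], [0.0, 0.258, -0.966], [-1.0, 0.002, 0.0]]
wrist_force: [1.1, 0.6, 5.2]
grip_width: 0.158
```

View pics/w5b.png

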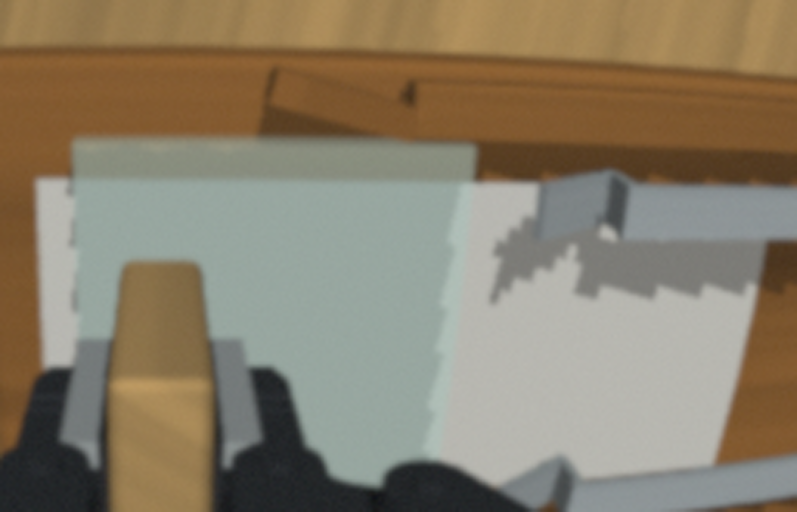

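Run:
```python
from h import *
ci=np.load("w5.npy",allow_pickle=True).item()
s=ctrl.read_state();t=s["tcp_pos"][:2];Y=s["ee_rot"][:2,1];N=-s["ee_rot"][:2,2]
for n,u,v,z in[("knee top",416,137,25),("guide",600,148,25),("guide2",790,157,25),("outer18",10,48,18),("outer25",600,63,25),("outer25b",790,73,25),("plateL",80,139,24),("plateLf",474,144,24),("tipL+",541,184,30),("tipL-",538,238,30),("tipR-",503,490,30)]:
    p=onz(ci,u/3.1+205,v/3.1+125,z,True)-t;print(n,(p@Y).round(1),(p@N).round(1))
```

```text
knee top 43.1 42.4
guide 78.9 41.2
guide2 124.6 40.7
outer18 -26.2 56.3
outer25 77.2 56.6
outer25b 121.7 57.4
plateL -13.9 41.5
plateLf 54.2 41.2
tipL+ 65.3 35.7
tipL- 65.9 25.9
tipR- 67.2 -26.5
```

```bash
python3 -m pendant '[[[0,0.004,0],0],[[0,0.004,0],0],[[0,0,0],0]]'; python3 -m pendant '[[[0,0.004,0],0],[[0,0.004,0],0],[[0,0,0],0]]'; python3 -m pendant '[[[0,0.003,0],0],[[0,0.003,0],0],[[0,0,0],0]]'
```

```text
clock: 9.9
tcp_pos: [554.2, 32.8, 32.9]
ee_rot: [[-0.0, 0.966, 0.258], [-0.0, 0.258, -0.966], [-1.0, -0.0, 0.0]]
wrist_force: [-2.1, -0.9, 9.5]
grip_width: 0.159
clock: 10.28
tcp_pos: [561.9, 34.9, 32.9]
ee_rot: [[-0.0, 0.966, 0.258], [-0.0, 0.258, -0.966], [-1.0, -0.0, 0.0]]
wrist_force: [-2.3, -0.6, 9.9]
grip_width: 0.16
clock: 10.65
tcp_pos: [567.5, 36.4, 32.9]
ee_rot: [[-0.0, 0.966, 0.258], [-0.0, 0.258, -0.966], [-1.0, -0.0, 0.0]]
wrist_force: [-2.6, -0.4, 10.2]
grip_width: 0.162
```

```bash
python3 -m pendant '[[[-0.0004,0,0],0],[[0,0.003,0],0],[[0,0,0],0]]'; python3 -m pendant '[[[0,0.003,0],0],[[0,0.003,0],0],[[0,0,0],0]]';  python3 -m pendant '[[[0,0.003,0],0],[[0,0.003,0],0],[[0,0,0],0]]'
```

```text
clock: 11.02
tcp_pos: [569.0, 36.9, 32.9]
ee_rot: [[-0.003, 0.966, 0.258], [-0.001, 0.258, -0.966], [-1.0, -0.003, -0.0]]
wrist_force: [-7.6, -1.9, 10.6]
grip_width: 0.16
clock: 11.4
tcp_pos: [574.1, 38.3, 32.9]
ee_rot: [[-0.004, 0.966, 0.258], [-0.001, 0.258, -0.966], [-1.0, -0.004, -0.0]]
wrist_force: [-11.1, -2.6, 14.2]
grip_width: 0.157
clock: 11.78
tcp_pos: [581.0, 40.1, 32.9]
ee_rot: [[-0.002, 0.966, 0.258], [-0.0, 0.258, -0.966], [-1.0, -0.002, -0.0]]
wrist_force: [-5.7, -0.8, 9.9]
grip_width: 0.16
```

```bash
python3 -m pendant '[[[-0.0002,0.004,0],0],[[0,0.004,0],0],[[0,0,0],0]]'
python3 - <<'E'
from h import *
im=ctrl.get_image("wrist")
cv2.imwrite("pics/w6b.png",cv2.resize(im[125:290,205:462,::-1],None,fx=3.1,fy=3.1,interpolation=cv2.INTER_CUBIC))
E
```

```text
clock: 12.15
tcp_pos: [589.1, 42.3, 32.9]
ee_rot: [[-0.002, 0.966, 0.258], [-0.0, 0.258, -0.966], [-1.0, -0.002, -0.0]]
wrist_force: [-3.5, -0.7, 6.2]
grip_width: 0.157
```

View pics/w6b.png

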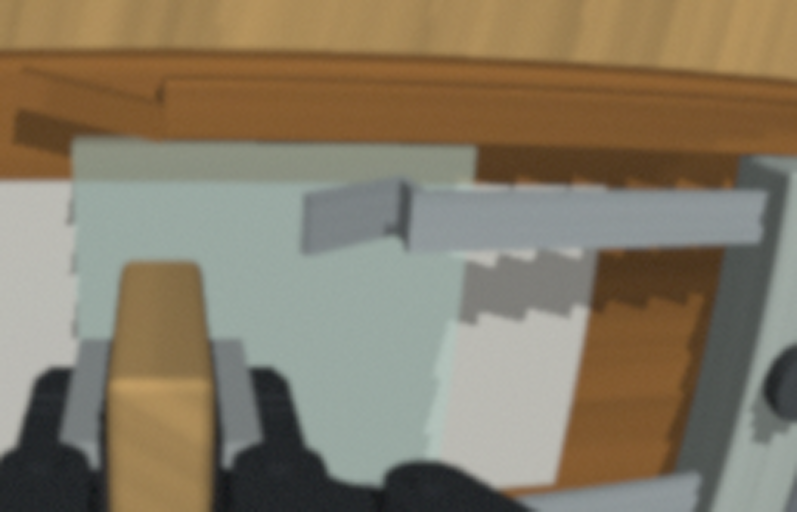

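```bash
python3 -m pendant '[[[0,0.006,0],0],[[0,0.006,0],0],[[0,0.006,0],0],[[0,0.006,0],0],[[0,0.006,0],0],[[0,0.006,0],0],[[0,0,0],0]]'
python3 - <<'E'
from h import *
s=ctrl.read_state();ci=ctrl.camera_info("wrist");im=ctrl.get_image("wrist");np.save("w7.npy",ci,allow_pickle=True);np.save("w7s.npy",s,allow_pickle=True)
cv2.imwrite("pics/w7.png",im[:,:,::-1])
cv2.imwrite("pics/w7b.png",cv2.resize(im[125:290,205:462,::-1],None,fx=3.1,fy=3.1,interpolation=cv2.INTER_CUBIC))
E
```

```text
clock: 13.08
tcp_pos: [624.4, 51.7, 32.9]
ee_rot: [[-0.001, 0.966, 0.258], [-0.0, 0.258, -0.966], [-1.0, -0.001, -0.0]]
wrist_force: [-1.7, -0.6, 5.5]
grip_width: 0.16
```

View pics/w7b.png

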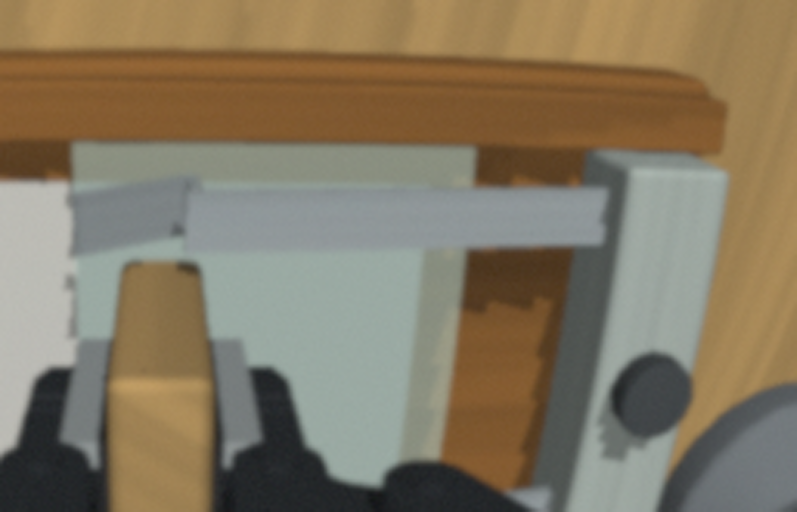

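```bash
python3 - <<'E'
from h import *
ci=np.load("w7.npy",allow_pickle=True).item();s=np.load("w7s.npy",allow_pickle=True).item()
t=s["tcp_pos"][:2];Y=s["ee_rot"][:2,1];N=-s["ee_rot"][:2,2]
for n,u,v,z in[("lead",470,250,24),("baseL",575,247,18),("baseR",540,470,18),("topL",630,165,38)]:
    p=onz(ci,u/3.1+205,v/3.1+125,z,True)-t;print(n,(p@Y).round(1),(p@N).round(1))
c3=np.load("w3.npy",allow_pickle=True).item()
p=onz(c3,705/1.5625,147/1.5625,97,True)-t;print("monitor",p@Y,p@N)
E
python3 -m pendant '[[[0,0.005,0],0],[[0,0.005,0],0],[[0,0.004,0],0],[[0,0,0],0]]'
```

```text
lead 55.3 21.7
baseL 79.6 20.1
baseR 80.6 -30.1
topL 78.1 41.3
monitor 157.86777858062425 -58.5647577071162
clock: 13.62
tcp_pos: [637.6, 55.2, 32.9]
ee_rot: [[-0.002, 0.966, 0.258], [-0.0, 0.258, -0.966], [-1.0, -0.002, -0.0]]
wrist_force: [-3.9, -1.3, 7.8]
grip_width: 0.163
```

```bash
python3 -m pendant '[[[0,0.002,0],0],[[0,0.002,0],0],[[0,0,0],0]]';python3 -m pendant '[[[0,0.001,0],0],[[0,0.001,0],0],[[0,0,0],0]]';python3 -m pendant '[[[0,0.001,0],0],[[0,0,0],0]]'
```

```text
clock: 14.0
tcp_pos: [641.0, 56.1, 32.9]
ee_rot: [[-0.002, 0.966, 0.258], [-0.001, 0.258, -0.966], [-1.0, -0.002, -0.0]]
wrist_force: [-4.9, -1.9, 7.2]
grip_width: 0.16
clock: 14.38
tcp_pos: [642.7, 56.5, 32.9]
ee_rot: [[-0.003, 0.966, 0.258], [-0.001, 0.258, -0.966], [-1.0, -0.003, -0.0]]
wrist_force: [-5.7, -1.8, 8.1]
grip_width: 0.159
clock: 14.62
tcp_pos: [644.2, 56.9, 33.0]
ee_rot: [[-0.002, 0.966, 0.258], [-0.0, 0.258, -0.966], [-1.0, -0.002, -0.0]]
wrist_force: [-3.7, -1.4, 6.3]
grip_width: 0.159
```

```bash
python3 -m pendant '[[[0,0.001,0],0],[[0,0,0],0]]';python3 -m pendant '[[[0,0.001,0],0],[[0,0,0],0]]'
python3 - <<'E'
from h import *
im=ctrl.get_image("wrist")
cv2.imwrite("pics/w8b.png",cv2.resize(im[125:290,205:462,::-1],None,fx=3.1,fy=3.1,interpolation=cv2.INTER_CUBIC))
E
```

```text
clock: 14.88
tcp_pos: [645.9, 57.3, 32.9]
ee_rot: [[-0.0, 0.966, 0.258], [-0.0, 0.258, -0.966], [-1.0, -0.0, 0.0]]
wrist_force: [-1.0, -1.3, 5.6]
grip_width: 0.156
clock: 15.12
tcp_pos: [646.7, 57.5, 32.9]
ee_rot: [[-0.001, 0.966, 0.258], [-0.0, 0.258, -0.966], [-1.0, -0.001, -0.0]]
wrist_force: [-2.4, -1.0, 4.8]
grip_width: 0.158
```

View pics/w8b.png

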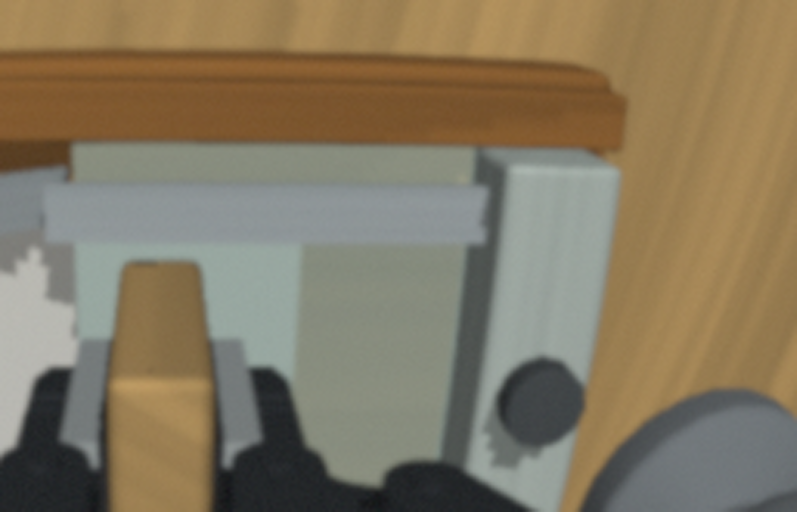

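```bash
for i in 1; do :; done; python3 -m pendant '[[[0,0.0005,0],0],[[0,0,0],0]]';python3 -m pendant '[[[0,0.0005,0],0],[[0,0,0],0]]'
```

```text
clock: 15.42
tcp_pos: [647.1, 57.7, 32.9]
ee_rot: [[-0.001, 0.966, 0.258], [-0.0, 0.258, -0.966], [-1.0, -0.001, -0.0]]
wrist_force: [-2.1, -1.1, 5.0]
grip_width: 0.162
clock: 15.68
tcp_pos: [647.2, 57.7, 32.9]
ee_rot: [[-0.001, 0.966, 0.258], [-0.0, 0.258, -0.966], [-1.0, -0.001, -0.0]]
wrist_force: [-3.9, -1.0, 5.7]
grip_width: 0.161
```

```bash
python3 -m pendant '[[[0,0.0005,0],0],[[0,0,0],0]]';python3 -m pendant '[[[0,0.0003,0],0],[[0,0,0],0]]'
```

```text
clock: 15.92
tcp_pos: [647.2, 57.7, 32.9]
ee_rot: [[-0.002, 0.966, 0.258], [-0.0, 0.258, -0.966], [-1.0, -0.002, -0.0]]
wrist_force: [-6.0, -2.0, 7.9]
grip_width: 0.163
clock: 16.18
tcp_pos: [647.2, 57.8, 32.9]
ee_rot: [[-0.003, 0.966, 0.258], [-0.001, 0.258, -0.966], [-1.0, -0.003, -0.0]]
wrist_force: [-6.1, -2.2, 8.0]
grip_width: 0.156
```

```bash
python3 -m pendant '[[[0,-0.0008,0],0],[[0,0,0],0]]'; python3 -m pendant '[[[0,0,0],0],[[0,0,0],0],[[0,0,0],0],[[0,0,0],0]]' 0.035; python3 -m pendant '[[[-0.01,0,0],0],[[-0.03,0,0],0],[[-0.05,0,0],0],[[-0.05,0,0],0],[[-0.05,0,0],0],[[0,0,0],0],[[0,0,0],0]]'
python3 - <<'E'
from h import *
ci=ctrl.camera_info("wrist");np.save("w9.npy",ci,allow_pickle=True)
im=ctrl.get_image("wrist");cv2.imwrite("pics/w9.png",im[:,:,::-1])
cv2.imwrite("pics/w9b.png",cv2.resize(im[100:300,140:400,::-1],None,fx=3,fy=3,interpolation=cv2.INTER_CUBIC))
for n in("scene","top"):cv2.imwrite(f"pics/{n}9.png",ctrl.get_image(n)[:,:,::-1])
E
```

```text
clock: 16.42
tcp_pos: [647.2, 57.8, 32.9]
ee_rot: [[-0.001, 0.966, 0.258], [-0.0, 0.258, -0.966], [-1.0, -0.001, -0.0]]
wrist_force: [-2.6, -0.9, 6.9]
grip_width: 0.164
clock: 16.92
tcp_pos: [647.9, 58.0, 32.9]
ee_rot: [[-0.0, 0.966, 0.258], [0.0, 0.258, -0.966], [-1.0, -0.0, -0.0]]
wrist_force: [0.4, 0.5, -0.1]
grip_width: 0.411
clock: 17.8
tcp_pos: [647.8, 57.9, 223.1]
ee_rot: [[0.0, 0.966, 0.258], [0.0, 0.258, -0.966], [-1.0, 0.0, -0.0]]
wrist_force: [-0.0, 0.5, 0.3]
grip_width: 0.411
```

View pics/w9b.png

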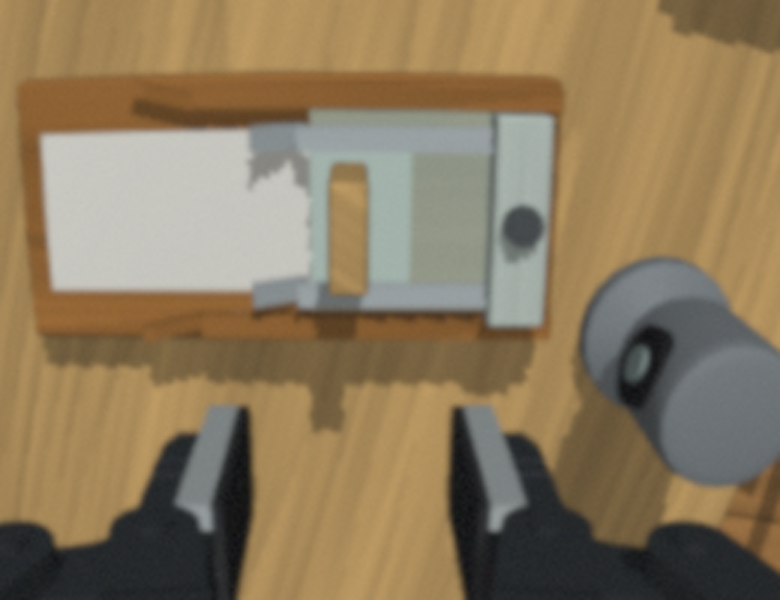

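Run:
```python
from h import *
im=cv2.imread("pics/scene9.png")
cv2.imwrite("pics/s9b.png",cv2.resize(im[165:260,220:340],None,fx=6,fy=6,interpolation=cv2.INTER_CUBIC))
```

```text
(no output)
```

View pics/s9b.png

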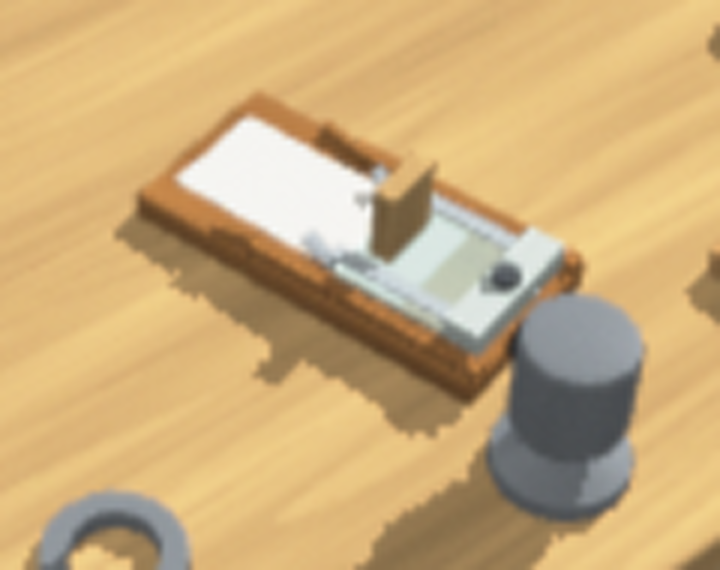

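View pics/top9.png

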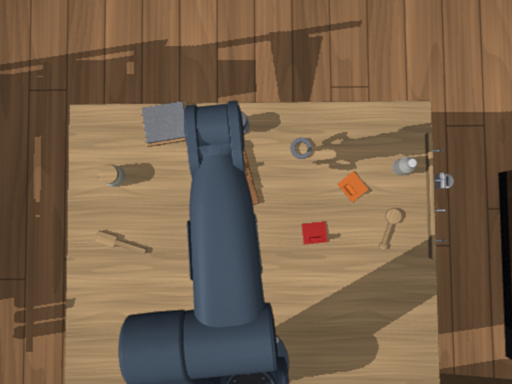

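```bash
python3 -m pendant '[[[0,-0.01,0.05],0],[[0,-0.01,0.05],0],[[0,-0.01,0.05],0],[[0.03,0,0.03],0],[[0.03,0,0],0],[[0,0,0],0],[[0,0,0],0]]'
python3 - <<'E'
from h import *
ci=ctrl.camera_info("wrist");np.save("w10.npy",ci,allow_pickle=True);print(ctrl.read_state()["tcp_pos"])
im=ctrl.get_image("wrist");cv2.imwrite("pics/w10.png",im[:,:,::-1])
cv2.imwrite("pics/w10b.png",cv2.resize(im[0:170,150:420,::-1],None,fx=2.95,fy=2.95,interpolation=cv2.INTER_CUBIC))
E
```

```text
clock: 18.82
tcp_pos: [665.5, -123.4, 163.5]
ee_rot: [[-0.0, 0.966, 0.258], [0.0, 0.258, -0.966], [-1.0, -0.0, -0.0]]
wrist_force: [0.2, 0.1, 0.7]
grip_width: 0.412
[ 665.46002986 -123.37614759  163.53791025]
```

View pics/w10b.png

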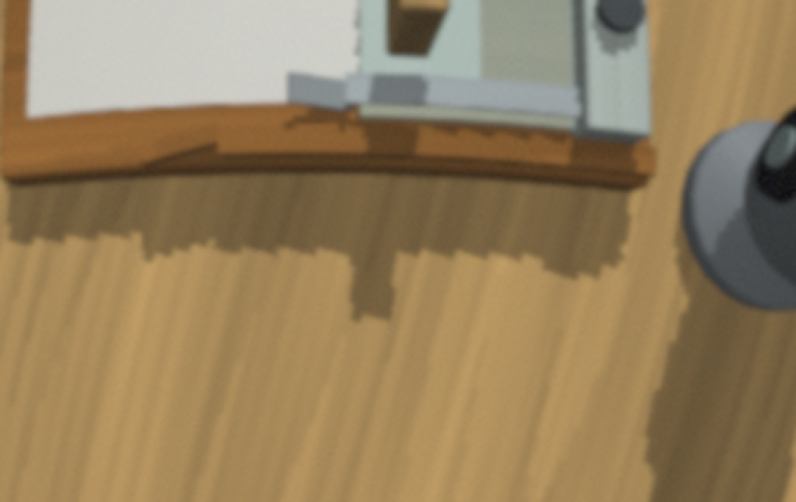

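```bash
python3 -c "
from station import ctrl
print(ctrl.hand_in())"
```

```text
the job is handed in; nothing more can be done
None
```

I gripped the glass plate by its beech grip, laid it in the open end of the bed and slid it under both clips until it met the stop. I then released it and lifted clear, and handed in with the clock at about 18.9 s.

- **Insertion forces:** the push showed about 11 N while the clips rode up. At the stop the plate stopped moving after about 144 mm of travel, as the images had predicted, and the push there was about 6.5 N. The largest vertical reading was 14 N. These are the readings at the end of each move, so brief peaks in between were not seen.
- **Clips:** close-up pictures after release show both clip noses behind the plate's rear edge. The left clip was seen to have dropped while the plate was still held. The right clip could not be seen then, so I judged it from later overhead and side views, where its nose looks down on the bed.
- **Bystanders:** in the last top view the other items it shows look where they started. The arm hides most of the monitor in that view, but it was upright and in place in the scene and wrist pictures.

None of the checks failed. The lateral measurements disagreed by about 1 mm, but the plate entered the channel with almost no side force.

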